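# Level the stores balance

### The arm

A 6-joint arm with a two-finger parallel gripper is mounted at the origin on the work surface. World frame = base frame: x ahead of the robot, y to its left, z up, the work surface at z = 0. Lengths are in m, angles in rad, forces in N, time in s.
With the tool pointing down it reaches from about 0.425 to 0.95 m from the base axis. Payload 3.5 kg.
Tool frame: the origin (TCP) lies on the centre line of the jaws, within the pads' length; the fingertips stand 14 mm ahead of it and the grasp point (between the pads) lies 5 mm behind it (ctrl.finger_overhang is the distance from the TCP to the fingertips, in m); z points along the fingers, y is the direction in which the jaws open and shut (so a half turn about z gives the same grasp; the last joint's range is limited). The gripper opens to 85 mm and grips with 20 to 120 N. Pads are 22 mm wide; open, the fingers measure 114 mm over their backs; the gripper's body (76 mm by 85 mm) begins 54 mm behind the grasp point. The pads swing forward as they close: fully open they stand 13 mm farther back than shut.
Start: joints at [-1.39, 0.286, 1.577, -0, 1.279, -0.15], TCP at [0.219, -0.638, 0.223] pointing down, gripper open.
Joint ranges: [-2.77, 2.77], [-0.9, 2.22], [0.21, 2.48], [-1.53, 4.67], [0.24, 2.81], [-2.84, 2.84]. Speed limits (rad/s): [2.79, 2.79, 3.14, 3.14, 3.14, 3.14].

### API

Orientations are given as a 3x3 rotation matrix whose columns are the frame's x, y, z axes.
In Python, from plant import ctrl gives the robot as it stands. Calls block until the motion is done:
- ctrl.move_to(position, orientation): joint-space move of the TCP to a pose.
- ctrl.move_l(position, velocity=0.15, rot=None, until_force=None): straight line of the TCP; rot=None keeps the orientation; velocity is the mean speed in m/s. With until_force (N) it stops when the force on the tool has changed by that much, and returns True; else False.
- ctrl.goto_joints(angles): joint-space move.
- ctrl.gripper_open() and ctrl.clamp(strength=None): open the fingers fully, or close them until they stop; strength is the grip in N (None keeps the last).
- ctrl.sleep(seconds).
- ctrl.inverse_kinematics(position, orientation): joint angles nearest the present ones, or None.
- ctrl.get_obs(): the state.
- ctrl.grab_frame(name): name is "side" or "top"; returns the picture (480x640x3 uint8, blue, green, red); there is no depth.
- ctrl.calibration(name): a dict with "fx", "fy", "cx", "cy" (pixels), "dist" ([k1, k2, p1, p2, k3] as OpenCV has them; the pictures are not rectified), "R" (3x3) and "t" (3): a world point X has camera coordinates R X + t. Camera axes: x right, y down, z forward; pixel columns grow to the right and rows downward; lengths in m; the calibration is good to about 2 mm. A picture is of the moment at which its call begins. calibration takes no time and is no camera call.
A pose or a line that the arm cannot do raises ctrl.IKError and nothing moves.
- ctrl.close_job(): hands the job in, once; it reports no verdict.
The state is a dict: "time": time; "joints": joint angles; "qd": joint speeds; "joint_torque": joint torques, N m; "ee_pos": TCP position; "tcp_rot": TCP orientation; "contact_force": force on the tool from outside, world axes, zero at the start; "moment": the same for the moment, N m; "gripper_width": finger opening in m.
Only numpy, scipy, OpenCV 4.12 (cv2) and the standard library are available. Lean on these libraries where they do the work, as an engineer would, in place of code of your own. Each camera call takes 0.05 s, during which the arm holds its last target.

### The job

The three steel bar pieces on the two-tray bench balance are to be split into two lots of equal weight. Move pieces from tray to tray until both trays sit level with each other, with all three pieces standing upright on the trays.

Things in the scene. Friction and masses are not known exactly. Their poses are not given: they have to be found in the camera images.
- balance: grey bench balance, fixed, any yaw; origin at its foot centre, z up. Two dark trays, 150 (x) by 110 (y) mm, 6 mm rims, centred at y = +90 and -90 mm, clear between. Trays stay flat; one rises as the other sinks. Floors 100 mm over the origin when level, else up to 10 mm lower (heavy side) and higher (full from 160 g difference). Presses down softly (0.16 N/mm). One tray starts with 2 pieces, the other with 1
- slug_short: the shortest of three plain round pieces cut from the same steel bar, 32 mm diameter, 25 mm tall, about 160 g (weight goes with length, within 2 %); stands upright on a tray, starting about 37 mm from the tray's centre along the balance's x (+ or -), the tray's other half free or taken by another piece; origin at the centre of its underside, z up its axis
- slug_mid: the middle one of three plain round pieces cut from the same steel bar, 32 mm diameter, 50 mm tall, about 320 g (weight goes with length, within 2 %); stands upright on a tray, starting about 37 mm from the tray's centre along the balance's x (+ or -), the tray's other half free or taken by another piece; origin at the centre of its underside, z up its axis
- slug_long: the longest of three plain round pieces cut from the same steel bar, 32 mm diameter, 75 mm tall, about 480 g (weight goes with length, within 2 %); stands upright on a tray, starting about 37 mm from the tray's centre along the balance's x (+ or -), the tray's other half free or taken by another piece; origin at the centre of its underside, z up its axis

How it is judged:
By the outcome, as a careful person would: the job done as asked, in the order asked, and still so for the second after the job is handed in, with the robot touching nothing.
It also fails if it takes over 38 s, if anything falls off the work surface, if the arm or the gripper's body presses on something with over 40 N, if the wrist force passes 120 N, or if a joint passes its speed limit or range.

## Working session

There is one attempt and no reset: what is moved stays moved. The work goes in short steps, each a Python script; the robot and the scene stay as the last script left them, time stands still between calls to the robot, and variables do not carry over. Pictures are saved under pics/ and viewed, and the job is handed in when it is done.

```bash
ls; mkdir -p pics
python3 - <<'E'
from plant import ctrl
import cv2,numpy as np
for n in("side","top"):
    cv2.imwrite(f"pics/{n}0.png",ctrl.grab_frame(n)); c=ctrl.calibration(n)
    print(n,{k:np.round(v,4).tolist() for k,v in c.items()}, np.round(-np.array(c['R']).T@np.array(c['t']),3))
o=ctrl.get_obs();print(o['time'],o['contact_force'],o['tcp_rot'])
E
```

```text
pics
side {'fx': 544.6486, 'fy': 544.6486, 'cx': 315.0331, 'cy': 239.2255, 'dist': [0.032, 0.0, 0.0, 0.0, 0.0], 'R': [[-0.7124, -0.7018, -0.0007], [-0.5116, 0.52, -0.684], [0.4804, -0.4869, -0.7295]], 't': [0.4322, 0.3291, 0.5742]} [0.2   0.412 0.644]
top {'fx': 495.7318, 'fy': 495.7318, 'cx': 323.2708, 'cy': 241.5594, 'dist': [0.0335, 0.0, 0.0, 0.0, 0.0], 'R': [[-0.0283, -0.9981, -0.0554], [-0.9838, 0.0377, -0.1754], [0.1771, 0.0495, -0.9829]], 't': [0.0703, 0.564, 0.6284]} [0.445 0.018 0.721]
0.1 [-0.94831137  0.13757928 -0.29160666] [[ 9.45783564e-01  3.24797326e-01 -3.83411797e-04]
 [ 3.24797406e-01 -9.45781358e-01  2.06570188e-03]
 [ 3.08310718e-04 -2.07823805e-03 -9.99997793e-01]]
```

View pics/side0.png

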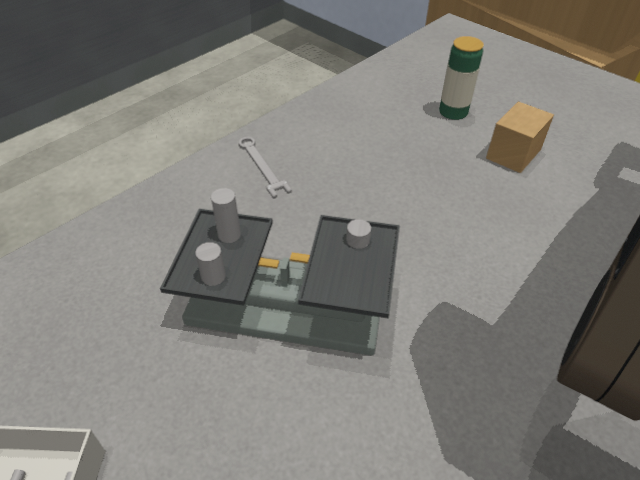

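View pics/top0.png

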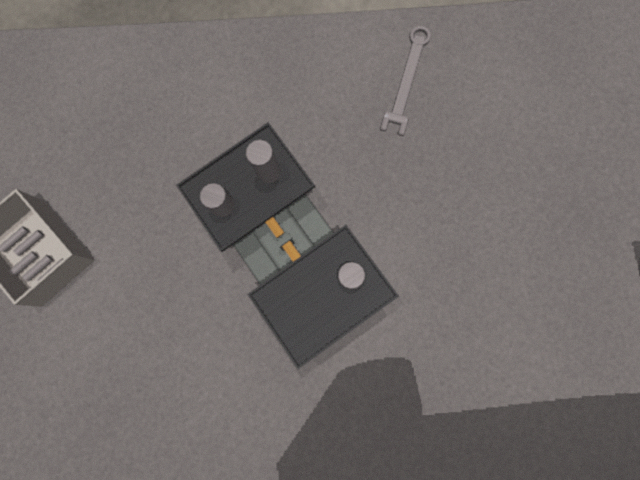

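The far tray holds two pieces: the taller has its top at side (224,196) and top view (259,152), the other at side (208,251) and top view (213,196). The near tray holds the short one at side (359,228) and top view (351,275), with its left half free. I'll triangulate the tops to confirm which is which.

```bash
cat > h.py <<'E'
from plant import ctrl
import cv2,numpy as np
def ray(n,uv):
    c=ctrl.calibration(n);K=np.array([[c['fx'],0,c['cx']],[0,c['fy'],c['cy']],[0,0,1.]])
    p=cv2.undistortPoints(np.array([[uv]],float),K,np.array(c['dist'],float))[0,0]
    R=np.array(c['R']);return -R.T@np.array(c['t']),R.T@np.array([p[0],p[1],1.])
def onz(n,uv,z):
    o,d=ray(n,uv);return o+d*(z-o[2])/d[2]
def tri(a,b):
    o1,d1=ray("top",a);o2,d2=ray("side",b);d1/=np.linalg.norm(d1);d2/=np.linalg.norm(d2)
    s=np.linalg.lstsq(np.c_[d1,-d2],o2-o1,rcond=None)[0]
    p,q=o1+d1*s[0],o2+d2*s[1];return (p+q)/2,np.linalg.norm(p-q)
def discs(img,seeds,tol):
    """light top faces: flood fill from seed, ellipse centre"""
    out=[]
    for s in seeds:
        m=np.zeros((482,642),np.uint8)
        cv2.floodFill(cv2.GaussianBlur(img,(3,3),0),m,s,0,(tol,)*3,(tol,)*3,4|cv2.FLOODFILL_FIXED_RANGE|cv2.FLOODFILL_MASK_ONLY|(255<<8))
        m=m[1:-1,1:-1];k=max(cv2.findContours(m,0,1)[0],key=cv2.contourArea)
        e=cv2.fitEllipse(k);out.append((e[0],e[1],int((m>0).sum())))
    return out
def trays(img):
    g=img.max(2);m=((g<72)*255).astype(np.uint8)
    return m
E
python3 - <<'E'
import cv2
from h import *
T=cv2.imread("pics/top0.png");S=cv2.imread("pics/side0.png")
t=discs(T,[(213,196),(259,152),(351,275)],22);s=discs(S,[(208,251),(224,196),(359,228)],22)
for a,b in zip(t,s):
    p,e=tri(a[0],b[0]);print(np.round(a[0],1),np.round(a[1],1),np.round(b[0],1),np.round(b[1],1),np.round(p,4),round(e,4))
for name,(x0,y0,x1,y1) in dict(far=(170,115,325,255),near=(245,220,405,375)).items():
    c=T[y0:y1,x0:x1];print(name,[T[160,240].tolist(),T[300,300].tolist(),T[240,180].tolist(),T[350,250].tolist()])
E
```

```text
[212.1 195.2] [22.2 23.6] [207.7 251.3] [16.8 23.1] [0.6138 0.1824 0.1386] 0.001
[258.7 151.9] [22.9 24. ] [239.5 138.4] [111.  388.2] [0.6223 0.1036 0.263 ] 0.007
[351.2 275. ] [23.7 23.9] [297.9 258.5] [412.5 658.6] [0.5466 0.0409 0.0588] 0.0769
far [[65, 63, 66], [75, 75, 74], [110, 111, 118], [116, 117, 123]]
near [[65, 63, 66], [75, 75, 74], [110, 111, 118], [116, 117, 123]]
```

Mid is confirmed: its top is at z=0.139 against 0.140 expected. The side fills leaked on the other two, so I'll tighten the tolerance and fit the trays.

Run:
```python
import cv2
from h import *
T=cv2.imread("pics/top0.png");S=cv2.imread("pics/side0.png")
for tol in(10,14):
  t=discs(T,[(213,196),(259,152),(351,275)],22);s=discs(S,[(208,251),(224,196),(359,228)],tol)
  for a,b in zip(t,s):
    p,e=tri(a[0],b[0]);print(tol,np.round(b[0],1),np.round(b[1],1),np.round(p,4),round(e,4))
for a,z in zip(t,(.14,.165,.135)): print('onz',np.round(onz("top",a[0],z),4))
m=((T.max(2)<90)*255).astype(np.uint8);m[380:]=0
m=cv2.morphologyEx(m,cv2.MORPH_OPEN,np.ones((5,5)))
V=T.copy()
ks=[k for k in cv2.findContours(m,0,1)[0] if cv2.contourArea(k)>3000]
for k in ks:
    k=cv2.convexHull(k);r=cv2.minAreaRect(k);print(cv2.contourArea(k),r)
    z=.096 if r[0][1]<220 else .116
    w=np.array([onz("top",p[0],z)[:2] for p in k])
    rr=cv2.minAreaRect((w*1000).astype(np.float32));print('mm',rr)
    q=cv2.approxPolyDP(k,8,True)[:,0];print(q.tolist());cv2.polylines(V,[k],1,(0,0,255),1)
cv2.imwrite("pics/tray.png",V)
```

```text
10 [207.8 251.2] [15.8 22.6] [0.6137 0.1823 0.1388] 0.0009
10 [222.4 195. ] [14.1 21.8] [0.6571 0.1199 0.1647] 0.0015
10 [358.9 226.9] [15.3 20.3] [0.5099 0.0157 0.1351] 0.0009
14 [207.8 251.1] [16.1 22.7] [0.6136 0.1823 0.1389] 0.0009
14 [222.3 194.9] [14.4 22.9] [0.6571 0.1199 0.1649] 0.0015
14 [358.8 226.8] [15.9 20.7] [0.5099 0.0157 0.1354] 0.001
onz [0.6129 0.1817 0.14  ]
onz [0.6564 0.1194 0.165 ]
onz [0.5096 0.0154 0.135 ]
11458.5 ((320.7964782714844, 294.42584228515625), (94.73707580566406, 124.38215637207031), 54.53663635253906)
mm ((490.6642150878906, 53.18872833251953), (115.19952392578125, 149.14476013183594), 33.74107360839844)
[[347, 227], [396, 297], [296, 366], [249, 293]]
9468.0 ((246.1744384765625, 187.28463745117188), (84.27738189697266, 114.58875274658203), 55.59152603149414)
mm ((635.0984497070312, 149.1887664794922), (116.4576416015625, 149.18658447265625), 33.70489501953125)
[[269, 124], [313, 188], [220, 250], [178, 183]]
```

View pics/tray.png

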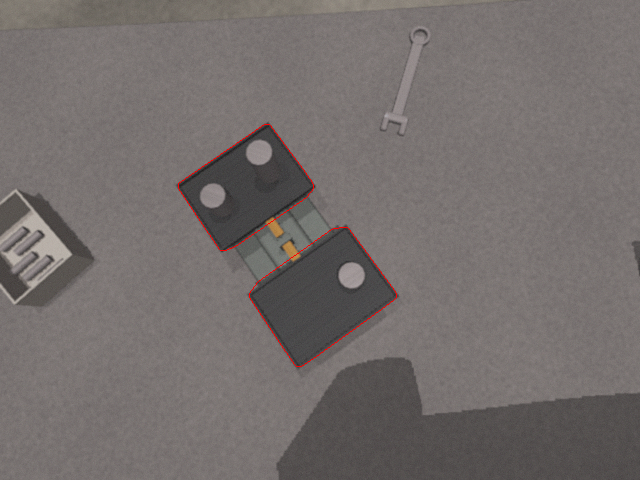

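All three heights match the identification (0.139, 0.165 and 0.135), and the yaw is consistent at 33.7°. Mid has to go straight across to the free half of the near tray. First I'll grasp it with the jaws along the balance's y.

```bash
cat >> h.py <<'E'
a=np.deg2rad(33.7);u=np.array([np.cos(a),np.sin(a),0])
def rot(s):
    y=s*u;z=np.array([0,0,-1.]);return np.c_[np.cross(y,z),y,z]
M=np.array([.6133,.1821,0]);P=np.array([.466,.083,0])
def at(p,z): return np.array([p[0],p[1],z])
E
python3 - <<'E'
from h import *
best=None
for s in(1,-1):
    q1=ctrl.inverse_kinematics(at(M,.26),rot(s));q2=ctrl.inverse_kinematics(at(P,.26),rot(s))
    print(s,None if q1 is None else np.round(q1,2),None if q2 is None else np.round(q2,2))
    q3=ctrl.inverse_kinematics(at(P,.128),rot(s));print(q3 is not None)
    if q1 is not None and q2 is not None and q3 is not None:
        d=abs(q1[5]-ctrl.get_obs()['joints'][5])
        if best is None or d<best[0]: best=(d,s)
s=best[1];print('s',s)
ctrl.move_to(at(M,.24),rot(s));ctrl.move_l(at(M,.118),velocity=.12)
o=ctrl.get_obs();print(o['time'],o['ee_pos'],o['contact_force'])
ctrl.clamp(60)
o=ctrl.get_obs();print(o['time'],o['gripper_width'],o['contact_force'])
cv2.imwrite("pics/side1.png",ctrl.grab_frame("side"))
E
```

```text
1 [ 0.13  0.18  1.63 -0.    1.33 -0.46] [-0.04 -0.2   2.01 -0.    1.33 -0.63]
True
-1 [ 0.13  0.18  1.63 -0.    1.33  2.68] [-0.04 -0.2   2.01 -0.    1.33  2.51]
True
s 1
4.45 [0.61413254 0.18222913 0.11924445] [ 0.18891816 -0.16085986  0.26648089]
5.0083 0.029600982176142116 [0.88911993 0.851243   1.87300569]
```

View pics/side1.png

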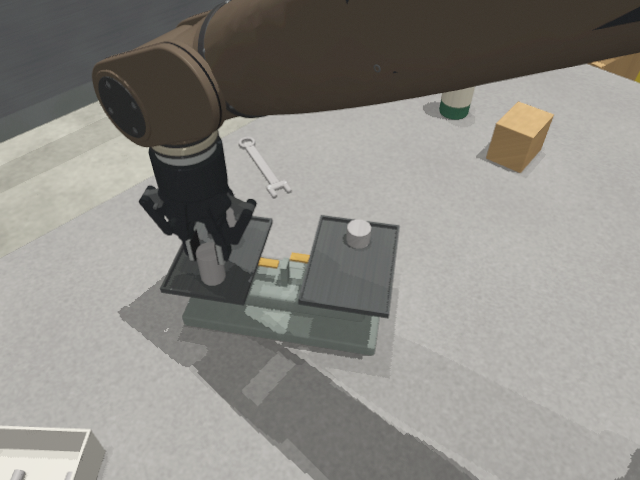

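The side view shows the fingers around the mid slug at (210,255), with the tray undisturbed. The width reads 29.6 mm, near the 32 mm expected. Next I'll lift, check it, and carry it across.

Run:
```python
from h import *
ctrl.move_l(at(M,.19),velocity=.1)
o=ctrl.get_obs();print(o['time'],o['ee_pos'],o['gripper_width'],o['contact_force'])
ctrl.move_l(at(P,.19),velocity=.12)
o=ctrl.get_obs();print(o['time'],o['ee_pos'],o['gripper_width'],o['contact_force'])
cv2.imwrite("pics/side2.png",ctrl.grab_frame("side"))
```

```text
5.925 [0.61267315 0.18197471 0.18899033] 0.029580391948045615 [ 1.20270345  1.27638259 -3.80230395]
7.5583 [0.46639522 0.08316867 0.19007601] 0.02963074398632688 [-0.9336842  -0.30724072 -3.30228122]
```

View pics/side2.png

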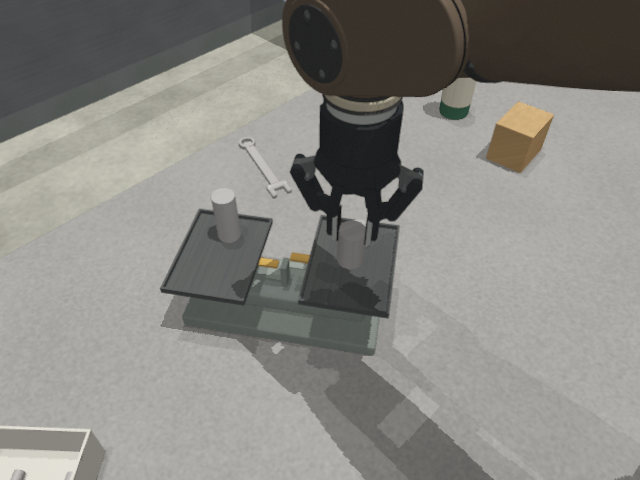

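The mid slug is held upright at (350,245) over the near tray, and the wrist reads about 3.3 N of weight. Next I'll lower it until the tray is level and takes the load.

Run:
```python
from h import *
for z,v in((.145,.08),(.133,.04),(.1285,.02)):
    ctrl.move_l(at(P,z),velocity=v);ctrl.sleep(.15)
    o=ctrl.get_obs();print(o['time'],o['ee_pos'],o['contact_force'])
cv2.imwrite("pics/side3.png",ctrl.grab_frame("side"))
```

```text
8.4667 [0.46659973 0.08297693 0.14580275] [ 1.36894354 -0.07626541 -2.13283109]
9.0667 [0.46631571 0.08296695 0.13337451] [ 1.10906614  0.05956189 -0.99532295]
9.5917 [0.46628065 0.08299878 0.12870842] [2.42099739 0.61332629 0.46974348]
```

View pics/side3.png

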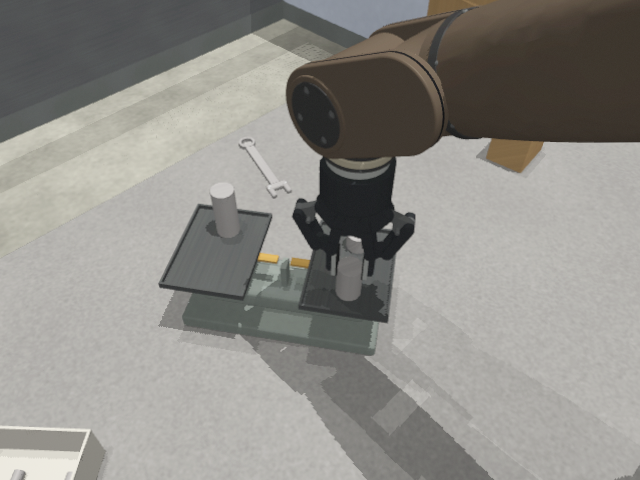

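The slug at (349,270) is down on the tray, the far tray has risen, and the wrist load is near zero. I'll release and back straight off.

Run:
```python
from h import *
ctrl.gripper_open();ctrl.sleep(.2);ctrl.move_l(at(P,.26),velocity=.12)
ctrl.goto_joints([-1.39,.286,1.577,0,1.279,-.15]);ctrl.sleep(.3)
S=ctrl.grab_frame("side");T=ctrl.grab_frame("top");print(ctrl.get_obs()['time'])
cv2.imwrite("pics/side4.png",S);cv2.imwrite("pics/top4.png",T)
```

```text
14.7667
```

View pics/side4.png

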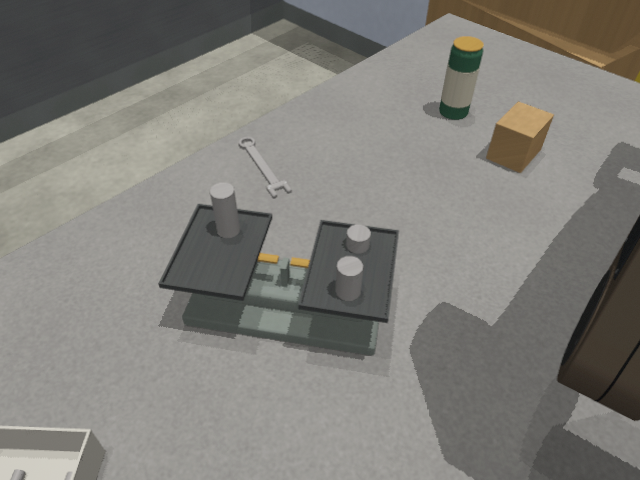

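View pics/top4.png

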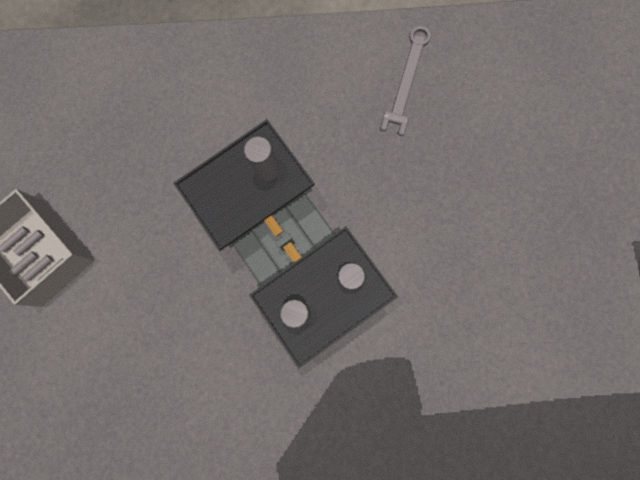

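All three pieces stand upright: long at side (224,190), mid at (349,266) and short at (359,232). The two orange pointers now line up at about (268,258) and (300,262). I'll check the levels numerically.

Run:
```python
import cv2
from h import *
T=cv2.imread("pics/top4.png");S=cv2.imread("pics/side4.png")
t=discs(T,[(258,149),(294,313),(351,276)],22)
s=discs(S,[(222,190),(349,266),(358,232)],10)
for a,b,h in zip(t,s,(.075,.05,.025)):
    p,e=tri(a[0],b[0]);print(np.round(p,4),'floor',round(p[2]-h,4),round(e,4))
ctrl.close_job()
```

```text
[0.6571 0.1199 0.1744] floor 0.0994 0.0015
[0.4665 0.0829 0.1494] floor 0.0994 0.0007
[0.5099 0.0157 0.1254] floor 0.1004 0.0009
the job is handed in; nothing more can be done
```

The balance is level. I moved the middle piece across to the free half of the tray with the short one, so about 480 g (short + middle) now stands against about 480 g (long).

- **Level:** in the last pictures, both tray floors measured about 99–100 mm over the origin: 99.4 mm under the long piece, and 99.4 and 100.4 mm under the middle and short ones. That 1 mm spread is within the 2 mm calibration accuracy.
- **Pieces:** all three stand upright on the trays, and the robot was clear of everything when I handed the job in.
- **Time:** about 15 s of the 38 s allowed.
- **Disagreements:** the gripper read 29.6 mm on the 32 mm piece, but the hold was firm throughout. The tray outlines measured 5–6 mm too wide across y, so I shifted the near tray's centre by about 2.5 mm before placing.

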